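Cure the soft foot of a trimming turntable

TASK

The trimming turntable rocks at one corner because the wedge under that lug is slack. Press down firmly on the four lugs one after another with the fingertips - front left, back left, back right, front right, as seen from the robot - to find the one that gives; then push that lug's wedge fully home by its tab, and press the same lug once more to check that it now stands firm. Only press and push: lift nothing, leave the other three wedges as they are, and do not shift the turntable or the things beside it.

Things in the scene. Friction and masses are not known exactly. Their poses are not given: they have to be found in the camera images.
- turntable: low trimming turntable, loose, 1.3 kg: grey cast base 146 x 136 mm with a grooved aluminium wheel head (134 mm across, top 56 mm above the bench) on it and a round lug at each of its four corners. It stands on a round boss (70 mm across) under its middle. Origin: on the bench under its centre; x points from its front (robot side) to its back, y to its left, z up.
- lug_front_left: front left lug of the turntable: flat round pad 33 mm across, 10 mm thick; origin at the centre of its top, 32 mm above the bench, axes as the turntable's. A ball foot under it stands over a wedge. Press straight down at its centre with about 10 N: a firm lug moves less than 1.5 mm; the one that rocks goes down 3 to 4 mm once pressed with more than 4 to 6 N, and rises again when released.
- lug_back_left: back left lug of the turntable: flat round pad 33 mm across, 10 mm thick; origin at the centre of its top, 32 mm above the bench, axes as the turntable's. A ball foot under it stands over a wedge. Press straight down at its centre with about 10 N: a firm lug moves less than 1.5 mm; the one that rocks goes down 3 to 4 mm once pressed with more than 4 to 6 N, and rises again when released.
- lug_back_right: back right lug of the turntable: flat round pad 33 mm across, 10 mm thick; origin at the centre of its top, 32 mm above the bench, axes as the turntable's. A ball foot under it stands over a wedge. Press straight down at its centre with about 10 N: a firm lug moves less than 1.5 mm; the one that rocks goes down 3 to 4 mm once pressed with more than 4 to 6 N, and rises again when released.
- lug_front_right: front right lug of the turntable: flat round pad 33 mm across, 10 mm thick; origin at the centre of its top, 32 mm above the bench, axes as the turntable's. A ball foot under it stands over a wedge. Press straight down at its centre with about 10 N: a firm lug moves less than 1.5 mm; the one that rocks goes down 3 to 4 mm once pressed with more than 4 to 6 N, and rises again when released.
- wedge_1 (a joint): travel (m) of steel wedge 1, captive in a shoe under one of the lugs (which one varies: see tab_1). 0 = as far out as it goes, 0.016 = home against its stop, tab flush with the shoe's front end. Starts at 0 to 0.0015. Slides away from the robot along the turntable's x, stays where left; sliding takes about 3 N, up to 10 N under load; rises 1 mm per 4 mm.
- tab_1 (a point): middle of the front (robot side) face of the upright tab on wedge 1: 26 mm wide, 8 mm thick along x, from 5 to 28 mm above the bench (this point: 16.5 mm). Starts about 41 mm in front of its lug's centre along the turntable's x. The shoe, 34 mm wide, 13 mm high, ends 25 mm in front of the lug's centre. In front of the tab the bench is free, for 44 mm at the back tabs.
- wedge_2 (a joint): travel (m) of steel wedge 2, captive in a shoe under one of the lugs (which one varies: see tab_2). 0 = as far out as it goes, 0.016 = home against its stop, tab flush with the shoe's front end. Starts at 0 to 0.0015. Slides away from the robot along the turntable's x, stays where left; sliding takes about 3 N, up to 10 N under load; rises 1 mm per 4 mm.
- tab_2 (a point): middle of the front (robot side) face of the upright tab on wedge 2: 26 mm wide, 8 mm thick along x, from 5 to 28 mm above the bench (this point: 16.5 mm). Starts about 41 mm in front of its lug's centre along the turntable's x. The shoe, 34 mm wide, 13 mm high, ends 25 mm in front of the lug's centre. In front of the tab the bench is free, for 44 mm at the back tabs.
- wedge_3 (a joint): travel (m) of steel wedge 3, captive in a shoe under one of the lugs (which one varies: see tab_3). 0 = as far out as it goes, 0.016 = home against its stop, tab flush with the shoe's front end. Starts at 0 to 0.0015. Slides away from the robot along the turntable's x, stays where left; sliding takes about 3 N, up to 10 N under load; rises 1 mm per 4 mm.
- tab_3 (a point): middle of the front (robot side) face of the upright tab on wedge 3: 26 mm wide, 8 mm thick along x, from 5 to 28 mm above the bench (this point: 16.5 mm). Starts about 41 mm in front of its lug's centre along the turntable's x. The shoe, 34 mm wide, 13 mm high, ends 25 mm in front of the lug's centre. In front of the tab the bench is free, for 44 mm at the back tabs.
- wedge_4 (a joint): travel (m) of steel wedge 4, captive in a shoe under one of the lugs (which one varies: see tab_4). 0 = as far out as it goes, 0.016 = home against its stop, tab flush with the shoe's front end. Starts at 0 to 0.0015. Slides away from the robot along the turntable's x, stays where left; sliding takes about 3 N, up to 10 N under load; rises 1 mm per 4 mm.
- tab_4 (a point): middle of the front (robot side) face of the upright tab on wedge 4: 26 mm wide, 8 mm thick along x, from 5 to 28 mm above the bench (this point: 16.5 mm). Starts about 41 mm in front of its lug's centre along the turntable's x. The shoe, 34 mm wide, 13 mm high, ends 25 mm in front of the lug's centre. In front of the tab the bench is free, for 44 mm at the back tabs.
- stamp_a: bystander: turned wooden stamp, 26 x 60 mm, standing to the right of the turntable; origin under its centre
- glaze_jar: bystander: small jar with a cap, 49 x 64 mm, standing to the right of the turntable; origin under its centre
Things that resemble listed ones, but are neither listed nor needed, are in the scene too. What is shaped like the part that bears wedge_1 but orange or purple is not meant.

How it is judged:
By the outcome, as a careful person would: the job done as asked, in the order asked, and still so for the second after the job is handed in, with the robot touching nothing.
It also fails if it takes over 61 s, if anything falls off the work surface, if the arm or the gripper's body presses on something with over 40 N, if the wrist force passes 120 N, or if a joint passes its speed limit or range.

ROBOT

A 7-joint arm with a two-finger parallel gripper is mounted at the origin on the work surface; the furniture and walls round the work are solid. World frame = base frame: x ahead of the robot, y to its left, z up, the work surface at z = 0. Lengths are in mm, angles in rad, forces in N, time in s.
With the tool pointing down it reaches from about 425 to 875 mm from the base axis. Payload 4.7 kg.
Tool frame: the origin (TCP) lies at the very end of the fingers, on their centre line; the grasp point (between the pads) lies 19 mm behind it; z points along the fingers, y is the direction in which the jaws open and shut (so a half turn about z gives the same grasp; the last joint's range is limited). The gripper opens to 85 mm and grips with 20 to 120 N. Pads are 22 mm wide; open, the fingers measure 114 mm over their backs; the gripper's body (76 mm by 85 mm) begins 54 mm behind the grasp point. The pads swing forward as they close: fully open they stand 13 mm farther back than shut.
Start: joints at [-1.133, 0.321, -0.07, 1.45, 0.023, 1.371, -0.057], TCP at [267.326, 592.505, 231.349] pointing down, gripper open.
Joint ranges: [-2.86, 2.86], [-0.3, 2.09], [-1.38, 1.24], [0.06, 2.45], [-1.56, 4.7], [0.09, 2.05], [-2.69, 2.69]. Speed limits (rad/s): [2.57, 2.57, 3.14, 3.14, 3.14, 3.14, 3.14].

INTERFACE

Orientations are given as a unit quaternion [w, x, y, z].
In Python, from cell import env gives the robot as it stands.
- The arm moves only by the tool send_rows, never from a script. Its argument "deltas" is a list of rows, each an object with "claw": the gripper command: -1 is shut, 1 is fully open, values between are in proportion; "travel": the shift along the tool's x, y, z normalised to -1 to 1, where 1 is 1 m, a list of three; "angular": the turn, a rotation vector about the tool's x, y, z normalised to -1 to 1, where 1 is 180 degrees, a list of three. In form: [{"claw": claw, "travel": [x, y, z], "angular": [ax, ay, az]}, ...]. A call has 1 to 5 rows; each row shifts and turns the pose as measured when the row begins, along the tool's axes as they then stand; what a row does not reach is not made up. A row lasts 1/12 s, in which the tool goes at most 41.7 mm and 7.16 degrees, less where a joint would pass 70% of its speed; a pose out of reach is approached as far as the arm can. A call with a number of a shift or a turn outside -1 to 1 is refused whole. A call with a gripper value outside its range is refused whole. The fingers move at their own pace and stop on an object; "grip_force" is the grip in N (left out, the last holds). Time passes only in rows, so rows that do not move let the fingers close. It gives the time, the measured TCP pose, the force and the opening at its end, in the units of the state.
- env.state(): the state, without advancing time (a new reading comes with each control period).
- env.snapshot(name): name is "scene" or "side" or "wrist"; returns the picture (384x512x3 uint8, red, green, blue); there is no depth.
- env.get_calibration(name): a dict with "intrinsics" (3x3 intrinsics, pixels), "cam_to_world" (4x4, takes a point from camera to world coordinates). Camera axes: x right, y down, z forward; pixel columns grow to the right and rows downward; lengths in mm; the calibration is good to about 2 mm. The wrist camera is an equidistant fisheye: a pixel r from the principal point sees the ray r / f radians off the axis. A picture is of the moment at which its call begins: read the wrist's pose just before it. get_calibration takes no time and is no camera call; for the wrist camera it gives the pose at the moment of the call.
- env.finish_job(): hands the job in, once; it reports no verdict.
The state is a dict: "time_s": time; "joints": joint angles; "qd": joint speeds; "joint_torque": joint torques, N m; "ee_pos": TCP position; "orientation": TCP orientation; "contact_force": force on the tool from outside, world axes, zero at the start; "wrist_torque": the same for the moment, N m; "finger_gap": finger opening in mm.
Only numpy, scipy, OpenCV 4.12 (cv2) and the standard library are available. Lean on these libraries where they do the work, as an engineer would, in place of code of your own. Each camera call takes 0.05 s, during which the arm holds its last target. There are 200 camera calls.

## Working session

There is one attempt and no reset: what is moved stays moved. The work goes in short steps, Python scripts to look and compute and a tool call to move; the robot and the scene stay as the last step left them, time stands still between calls to the robot, and variables do not carry over. Pictures are saved under pics/ and viewed, about 8 in all and at most 12, crops included, and the job is handed in when it is done.

Besides the shell and the picture viewer there is one more tool, called after "Emit:" as a command line: name --argument value ..., lists and objects as JSON in quotes. send_rows: Moves the arm, as the interface text tells. Its arguments: {"type":"object","properties":{"deltas":{"type":"array","items":{"type":"object","properties":{"claw":{"type":"number"},"travel":{"type":"array","items":{"type":"number"}},"angular":{"type":"array","items":{"type":"number"}}}}},"grip_force":{"type":"number"}},"required":["deltas"]}

```bash
ls; mkdir -p pics; python3 - <<'E'
from cell import env
import cv2,numpy as np
np.set_printoptions(precision=4,suppress=True)
s=env.state();print(s)
for n in("scene","side","wrist"):
    c=env.get_calibration(n);print(n,c["intrinsics"],c["cam_to_world"])
    im=env.snapshot(n);cv2.imwrite(f"pics/{n}0.png",im[...,::-1])
a=cv2.imread("pics/scene0.png");b=cv2.imread("pics/side0.png")
E
```

```text
pics
{'time_s': 0.0, 'joints': array([-1.1329,  0.3218, -0.0701,  1.4517,  0.0226,  1.3708, -0.0569]), 'qd': array([-0.0006, -0.0005,  0.0008, -0.0002, -0.0013, -0.0005, -0.0008]), 'joint_torque': array([  0.0005, -49.3578,  -0.3821, -31.4345,   0.0128,   0.0113,
        -0.    ]), 'ee_pos': array([267.1178, 591.9889, 230.2297]), 'orientation': array([-0.0002,  0.2103,  0.9776, -0.0009]), 'contact_force': array([-0.5671, -0.2205,  0.4904]), 'wrist_torque': array([0.0132, 0.031 , 0.0487]), 'finger_gap': 85.53388923405836}
scene [[449.6708   0.     253.9484]
 [  0.     449.6708 193.6349]
 [  0.       0.       1.    ]] [[  -0.6915   -0.4156    0.5908 -113.9376]
 [  -0.7224    0.395    -0.5676  641.7056]
 [   0.0025   -0.8193   -0.5734  671.6677]
 [   0.        0.        0.        1.    ]]
side [[390.0334   0.     259.2264]
 [  0.     390.0334 191.8962]
 [  0.       0.       1.    ]] [[ -0.9864   0.135   -0.0936 562.3221]
 [  0.1639   0.7702  -0.6164 669.2364]
 [ -0.0112  -0.6234  -0.7819 845.082 ]
 [  0.       0.       0.       1.    ]]
wrist [[297.3186   0.     256.9815]
 [  0.     297.3186 190.228 ]
 [  0.       0.       1.    ]] [[  0.4098   0.864    0.2925 192.4577]
 [  0.9122  -0.388   -0.132  626.0661]
 [ -0.0005   0.3209  -0.9471 374.2448]
 [  0.       0.       0.       1.    ]]
```

View pics/scene0.png

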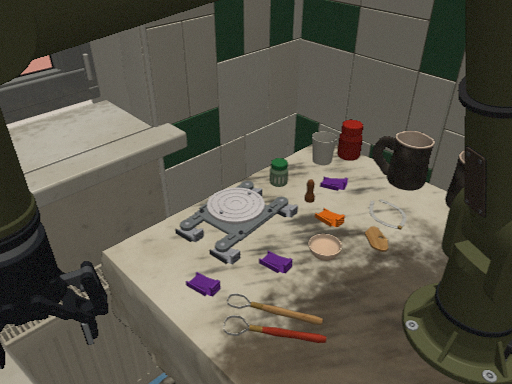

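View pics/side0.png

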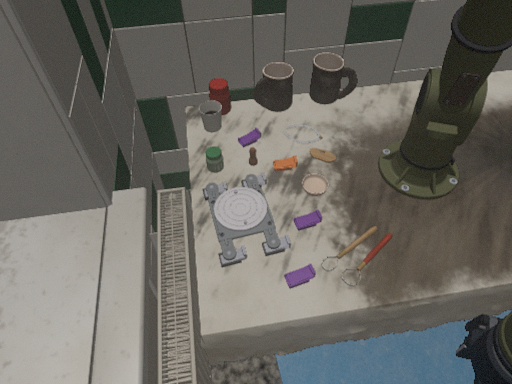

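The scene picture shows the turntable around (236,207), and the side picture around (240,212) with four lugs. The robot base is at the right of the side view. I'll enlarge both.

```bash
python3 - <<'E'
import cv2,numpy as np
a=cv2.imread("pics/side0.png")[165:275,190:300];b=cv2.imread("pics/scene0.png")[175:270,165:305]
a=cv2.resize(a,(770,770),interpolation=cv2.INTER_CUBIC)[:600*1]
a=cv2.resize(cv2.imread("pics/side0.png")[168:270,195:297],(600,600),interpolation=cv2.INTER_CUBIC)
cv2.imwrite("pics/c1.png",a)
cv2.imwrite("pics/c2.png",cv2.resize(b,(800,543),interpolation=cv2.INTER_CUBIC))
E
```

```text
(no output)
```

View pics/c1.png

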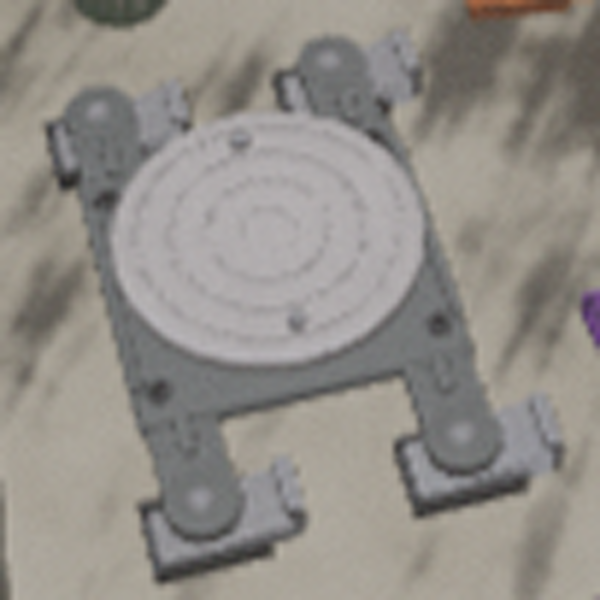

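View pics/c2.png

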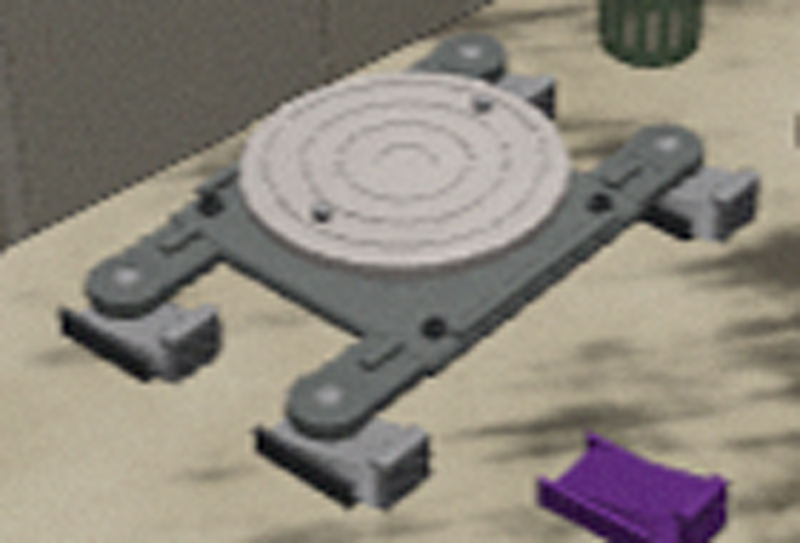

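Side crop lug centres: FL (462,432), BL (202,500), BR (100,108), FR (331,60). Scene crop: FL (328,397), BL (123,277), BR (470,52), FR (668,145).

```bash
cat > h.py <<'E'
from cell import env
import numpy as np
np.set_printoptions(precision=4,suppress=True)
def ray(n,p):
    c=env.get_calibration(n);K=c["intrinsics"];T=c["cam_to_world"]
    d=T[:3,:3]@np.linalg.solve(K,[p[0],p[1],1]);return T[:3,3],d/np.linalg.norm(d)
def plane(n,p,z):
    o,d=ray(n,p);return o+d*(z-o[2])/d[2]
def tri(rs):
    A=sum(np.eye(3)-np.outer(d,d) for o,d in rs);b=sum((np.eye(3)-np.outer(d,d))@o for o,d in rs);return np.linalg.solve(A,b)
E
python3 - <<'E'
from h import *
S=dict(FL=(462,432),BL=(202,500),BR=(100,108),FR=(331,60));C=dict(FL=(328,397),BL=(123,277),BR=(470,52),FR=(668,145))
P={}
for k in S:
    s=np.array(S[k])/5.882+[195,168]-.4; c=np.array(C[k])/5.714+[165,175]-.4
    a=plane("side",s,33);b=plane("scene",c,33);P[k]=(a+b)[:2]/2;print(k,a,b,tri([ray("side",s),ray("scene",c)]))
c=sum(P.values())/4
xs=P['FL']+P['FR'];xb=P['BL']+P['BR'];v=(xb-xs)/2;w=(P['FL']+P['BL']-P['FR']-P['BR'])/2
print(c,P,np.linalg.norm(v),np.linalg.norm(w),np.degrees([np.arctan2(v[1],v[0]),np.arctan2(-w[0],w[1])]))
s=env.state();print(s['time_s'])
from scipy.spatial.transform import Rotation as R
print(R.from_quat(np.roll(s['orientation'],-1)).as_matrix())
E
```

```text
FL [456.8652 184.8039  33.    ] [455.4834 188.7852  33.    ] [456.9946 186.08    31.9783]
BL [566.0303 198.2314  33.    ] [565.9451 201.1991  33.    ] [566.1396 199.9007  33.3471]
BR [588.4332 -13.4265  33.    ] [588.6551  -7.9559  33.    ] [588.618   -9.7619  34.1272]
FR [479.5652 -23.7263  33.    ] [478.6372 -20.41    33.    ] [479.7398 -22.6966  32.4093]
[522.4518  88.4376] {'FL': array([456.1743, 186.7946]), 'BL': array([565.9877, 199.7152]), 'BR': array([588.5442, -10.6912]), 'FR': array([479.1012, -22.0682])} 110.2992872228634 210.8645333700061 [6.3236 6.1914]
0.15
[[-0.9116  0.4111 -0.0005]
 [ 0.4111  0.9116 -0.0014]
 [-0.0001 -0.0015 -1.    ]]
```

Emit:
send_rows --deltas '[{"claw":-1,"travel":[-0.03,-0.026,0],"angular":[0,0,-0.034]},{"claw":-1,"travel":[-0.027,-0.029,0],"angular":[0,0,-0.034]},{"claw":-1,"travel":[-0.024,-0.032,0],"angular":[0,0,-0.034]},{"claw":-1,"travel":[-0.021,-0.034,0],"angular":[0,0,-0.034]},{"claw":-1,"travel":[-0.017,-0.036,0],"angular":[0,0,-0.034]}]' --grip_force 40

```text
time_s: 0.57
ee_pos: [346.5, 415.3, 225.2]
orientation: [-0.004, -0.076, 0.997, -0.0]
contact_force: [1.1, 0.6, 0.8]
finger_gap: 25.6
```

```bash
cat >> h.py <<'E'
from scipy.spatial.transform import Rotation as R
YAW=np.radians(6.26)
Rt=R.from_matrix(np.array([[-np.cos(YAW),-np.sin(YAW),0],[-np.sin(YAW),np.cos(YAW),0],[0,0,-1.]]).T)
L=dict(FL=(456.2,186.8),BL=(566,199.7),BR=(588.5,-10.7),FR=(479.1,-22.1))
def go(x,y,z):
    s=env.state();r=R.from_quat(np.roll(s['orientation'],-1))
    print("travel",r.inv().apply(np.array([x,y,z])-s['ee_pos'])/1000,"ang",(r.inv()*Rt).as_rotvec()/np.pi,"F",s['contact_force'],s['ee_pos'],s['time_s'],s['joints'])
E
python3 -c "
from h import *
print(Rt.as_matrix());go(*L['FL'],80)"
```

```text
[[-0.994 -0.109  0.   ]
 [-0.109  0.994  0.   ]
 [-0.     0.    -1.   ]]
travel [-0.075  -0.2425  0.1447] ang [-0.0001 -0.0027  0.0137] F [1.0735 0.5533 0.8169] [346.4683 415.3038 225.2347] 0.5667 [-0.8889  0.0998 -0.0342  1.7267 -0.0024  1.3213  0.8007]
```

Emit:
send_rows --deltas '[{"claw":-1,"travel":[-0.012,-0.036,0.015],"angular":[0,-0.0027,0.0137]},{"claw":-1,"travel":[-0.012,-0.036,0.015],"angular":[0,0,0]},{"claw":-1,"travel":[-0.012,-0.036,0.015],"angular":[0,0,0]},{"claw":-1,"travel":[-0.012,-0.036,0.015],"angular":[0,0,0]},{"claw":-1,"travel":[-0.012,-0.036,0.015],"angular":[0,0,0]}]'

```text
time_s: 0.98
ee_pos: [430.7, 239.0, 152.2]
orientation: [0.004, -0.056, 0.998, 0.003]
contact_force: [0.8, 0.0, -0.2]
finger_gap: -0.1
```

```bash
python3 -c "
from h import *
go(*L['FL'],80)"
```

```text
travel [-0.0189 -0.0551  0.0721] ang [0.0017 0.0024 0.0011] F [ 0.8159  0.0128 -0.1598] [430.7452 238.9836 152.2361] 0.9833 [-0.6891  0.035   0.1327  1.9469 -0.0068  1.1508  1.1297]
```

Emit:
send_rows --deltas '[{"claw":-1,"travel":[-0.009,-0.028,0.027],"angular":[0.0017,0.0024,0.001]},{"claw":-1,"travel":[-0.007,-0.021,0.027],"angular":[0,0,0]},{"claw":-1,"travel":[-0.002,-0.006,0.018],"angular":[0,0,0]},{"claw":-1,"travel":[0,0,0],"angular":[0,0,0]}]'

```text
time_s: 1.32
ee_pos: [457.6, 172.3, 75.7]
orientation: [-0.0, -0.047, 0.999, -0.002]
contact_force: [-0.9, -0.2, 0.0]
finger_gap: -0.1
```

```bash
python3 -c "
from h import *
import cv2
go(*L['FL'],60)
c=env.get_calibration('wrist');np.save('wc.npy',c['cam_to_world'])
im=env.snapshot('wrist');cv2.imwrite('pics/w1.png',cv2.resize(im[...,::-1],(768,576),interpolation=cv2.INTER_CUBIC))
T=c['cam_to_world'];K=c['intrinsics']
for k in L:
  p=T[:3,:3].T@(np.array([*L[k],32])-T[:3,3]);th=np.arctan2(np.hypot(p[0],p[1]),p[2]);u=p[:2]/np.hypot(p[0],p[1])*th*K[0,0]+K[:2,2];print(k,u*1.5)
"
```

```text
travel [0.     0.0147 0.0156] ang [-0.0013 -0.0003 -0.0048] F [-0.9137 -0.2219  0.017 ] [457.5958 172.2658  75.6675] 1.3167 [-0.6071  0.1208  0.2013  2.0265 -0.0244  0.9991  1.2711]
FL [417.361  323.4019]
BL [414.6863 495.4922]
BR [ 98.0758 468.6722]
FR [ 46.9325 319.8914]
```

View pics/w1.png

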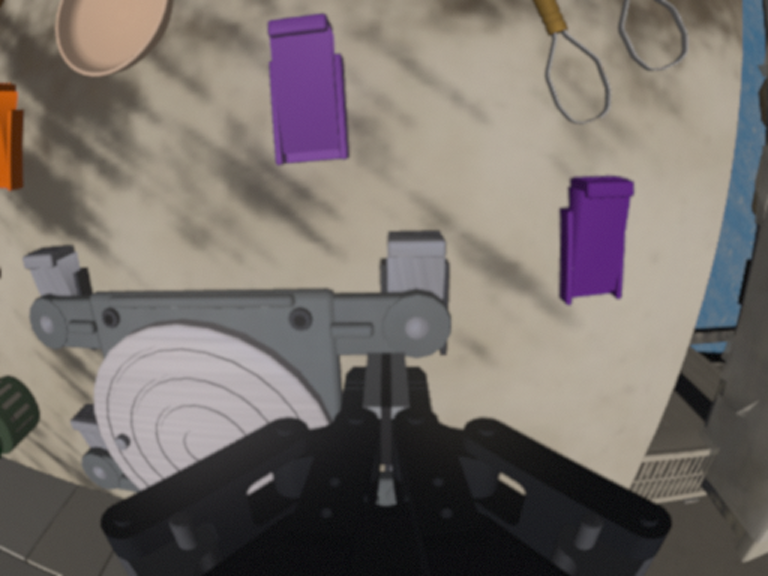

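The wrist picture shows the FL lug at (418,326) where I predicted (417,323), and FR and BR match as well, so the lug positions are good to about 2 mm. The fingertips are about 15 mm to the right of FL.

Emit:
send_rows --deltas '[{"claw":-1,"travel":[0,0.012,0.01],"angular":[-0.0013,0,-0.0048]},{"claw":-1,"travel":[0,0.003,0.01],"angular":[0,0,0]},{"claw":-1,"travel":[0,0,0.003],"angular":[0,0,0]},{"claw":-1,"travel":[0,0,0],"angular":[0,0,0]}]'

```text
time_s: 1.7
ee_pos: [457.4, 195.4, 55.6]
orientation: [0.003, -0.059, 0.998, 0.003]
contact_force: [0.7, -0.1, -0.0]
finger_gap: 0.5
```

```bash
python3 -c "
from h import *
go(*L['FL'],38)"
```

```text
travel [ 0.0023 -0.0085  0.0175] ang [0.0017 0.0017 0.0027] F [ 0.6846 -0.1289 -0.0293] [457.3674 195.4484  55.6008] 1.7 [-0.6248  0.1589  0.1822  2.0301 -0.0393  0.9487  1.2663]
```

Emit:
send_rows --deltas '[{"claw":-1,"travel":[0,-0.006,0.005],"angular":[0,0,0]},{"claw":-1,"travel":[0,0,0.004],"angular":[0,0,0]},{"claw":-1,"travel":[0,0,0],"angular":[0,0,0]},{"claw":-1,"travel":[0,0,0],"angular":[0,0,0]}]'

```text
time_s: 2.03
ee_pos: [458.3, 191.9, 47.0]
orientation: [0.004, -0.061, 0.998, 0.003]
contact_force: [0.4, 0.2, 0.1]
finger_gap: -0.1
```

```bash
python3 -c "
from h import *
go(*L['FL'],38)"
```

```text
travel [ 0.0028 -0.0049  0.0089] ang [0.0021 0.0024 0.0042] F [0.3733 0.2404 0.1014] [458.3212 191.9279  46.9589] 2.0333 [-0.6188  0.1686  0.1843  2.0398 -0.0432  0.9272  1.282 ]
```

Emit:
send_rows --deltas '[{"claw":-1,"travel":[0.002,-0.004,0.004],"angular":[0.002,0.002,0.004]},{"claw":-1,"travel":[0,0,0.003],"angular":[0,0,0]},{"claw":-1,"travel":[0,0,0.001],"angular":[0,0,0]},{"claw":-1,"travel":[0,0,0],"angular":[0,0,0]}]'

```text
time_s: 2.37
ee_pos: [457.2, 187.0, 38.7]
orientation: [0.001, -0.054, 0.999, 0.0]
contact_force: [1.0, -0.3, 0.4]
finger_gap: -0.4
```

```bash
python3 -c "
from h import *
go(*L['FL'],38)"
```

```text
travel [ 0.001  -0.0001  0.0007] ang [-0.      0.0005 -0.0005] F [ 1.0446 -0.2891  0.4382] [457.2077 187.0028  38.7217] 2.3667 [-0.6168  0.1803  0.188   2.0463 -0.0415  0.917   1.2719]
```

Over the FL lug. Stepping down.

Emit:
send_rows --deltas '[{"claw":-1,"travel":[0.0005,0,0.0025],"angular":[0,0,0]},{"claw":-1,"travel":[0,0,0.0025],"angular":[0,0,0]},{"claw":-1,"travel":[0,0,0.0015],"angular":[0,0,0]}]'

```text
time_s: 2.62
ee_pos: [457.2, 187.2, 33.0]
orientation: [0.001, -0.054, 0.999, 0.0]
contact_force: [-4.9, -2.4, 17.3]
finger_gap: -0.4
```

Emit:
send_rows --deltas '[{"claw":-1,"travel":[0,0,0.001],"angular":[0,0,0]}]'

```text
time_s: 2.7
ee_pos: [457.6, 187.4, 33.1]
orientation: [0.001, -0.054, 0.999, 0.001]
contact_force: [-2.3, -0.4, 11.6]
finger_gap: 0.2
```

Emit:
send_rows --deltas '[{"claw":-1,"travel":[0,0,0.0015],"angular":[0,0,0]}]'

```text
time_s: 2.78
ee_pos: [458.1, 187.9, 33.0]
orientation: [0.002, -0.054, 0.999, 0.001]
contact_force: [-2.9, -1.6, 10.9]
finger_gap: 0.1
```

Emit:
send_rows --deltas '[{"claw":-1,"travel":[0,0,0.002],"angular":[0,0,0]}]'

```text
time_s: 2.87
ee_pos: [458.7, 188.4, 32.6]
orientation: [0.002, -0.054, 0.999, 0.001]
contact_force: [-3.7, -1.5, 15.4]
finger_gap: 0.1
```

FL is firm: TCP height stays at 33.0 to 32.6 under 11–17 N. Moving to BL.

Emit:
send_rows --deltas '[{"claw":-1,"travel":[0,0,-0.012],"angular":[0,0,0]},{"claw":-1,"travel":[-0.01,0,-0.012],"angular":[0,0,0]},{"claw":-1,"travel":[-0.03,0,0],"angular":[0,0,0]},{"claw":-1,"travel":[-0.03,0,0],"angular":[0,0,0]},{"claw":-1,"travel":[-0.015,0,0],"angular":[0,0,0]}]'

```text
time_s: 3.28
ee_pos: [542.5, 198.9, 58.2]
orientation: [0.001, -0.056, 0.998, 0.002]
contact_force: [-0.1, 0.9, 0.5]
finger_gap: -0.0
```

Emit:
send_rows --deltas '[{"claw":-1,"travel":[0,0,0],"angular":[0,0,0]},{"claw":-1,"travel":[0,0,0],"angular":[0,0,0]}]'

```text
time_s: 3.45
ee_pos: [545.8, 198.9, 58.0]
orientation: [0.002, -0.055, 0.998, 0.002]
contact_force: [-0.9, -0.2, 0.9]
finger_gap: -0.3
```

```bash
python3 -c "
from h import *
go(*L['BL'],38)"
```

```text
travel [-0.0201 -0.0015  0.0201] ang [0.0012 0.0015 0.0001] F [-0.8731 -0.2316  0.9112] [545.7709 198.8813  57.9936] 3.45 [-0.571   0.3188  0.2067  1.8288 -0.0797  0.9961  1.3491]
```

Emit:
send_rows --deltas '[{"claw":-1,"travel":[-0.011,-0.001,0.004],"angular":[0.001,0.001,0]},{"claw":-1,"travel":[-0.007,0,0.006],"angular":[0,0,0]},{"claw":-1,"travel":[-0.001,0,0.004],"angular":[0,0,0]},{"claw":-1,"travel":[0,0,0.002],"angular":[0,0,0]},{"claw":-1,"travel":[0,0,0],"angular":[0,0,0]}]'

```text
time_s: 3.87
ee_pos: [560.5, 199.8, 39.2]
orientation: [-0.002, -0.055, 0.998, 0.0]
contact_force: [-0.8, 0.5, -0.7]
finger_gap: -0.2
```

```bash
python3 -c "
from h import *
go(*L['BL'],38)"
```

```text
travel [-0.0054 -0.0007  0.0012] ang [ 0.0001 -0.0013  0.0005] F [-0.8026  0.4653 -0.6709] [560.5185 199.8189  39.242 ] 3.8667 [-0.5587  0.375   0.2058  1.7971 -0.0919  0.9826  1.3661]
```

Emit:
send_rows --deltas '[{"claw":-1,"travel":[-0.005,-0.0005,0],"angular":[0,-0.001,0]},{"claw":-1,"travel":[-0.001,0,0],"angular":[0,0,0]},{"claw":-1,"travel":[0,0,0.002],"angular":[0,0,0]},{"claw":-1,"travel":[0,0,0.002],"angular":[0,0,0]}]'

```text
time_s: 4.2
ee_pos: [565.5, 200.3, 35.3]
orientation: [-0.001, -0.056, 0.998, 0.0]
contact_force: [0.0, 0.4, 0.5]
finger_gap: 0.1
```

Emit:
send_rows --deltas '[{"claw":-1,"travel":[0,0,0.001],"angular":[0,0,0]}]'

```text
time_s: 4.28
ee_pos: [565.3, 200.3, 34.2]
orientation: [-0.001, -0.056, 0.998, 0.0]
contact_force: [-0.2, 0.7, 0.4]
finger_gap: -0.2
```

Emit:
send_rows --deltas '[{"claw":-1,"travel":[0,0,0.001],"angular":[0,0,0]}]'

```text
time_s: 4.37
ee_pos: [565.5, 200.3, 33.3]
orientation: [-0.001, -0.056, 0.998, 0.001]
contact_force: [-1.3, 0.2, 3.6]
finger_gap: -0.3
```

Emit:
send_rows --deltas '[{"claw":-1,"travel":[0,0,0.001],"angular":[0,0,0]}]'

```text
time_s: 4.45
ee_pos: [565.7, 200.5, 32.8]
orientation: [-0.0, -0.056, 0.998, 0.001]
contact_force: [-2.5, -0.3, 4.0]
finger_gap: -0.1
```

Emit:
send_rows --deltas '[{"claw":-1,"travel":[0,0,0.0015],"angular":[0,0,0]}]'

```text
time_s: 4.53
ee_pos: [566.1, 200.7, 32.0]
orientation: [0.0, -0.056, 0.998, 0.001]
contact_force: [-0.9, -0.4, 4.7]
finger_gap: 0.1
```

Emit:
send_rows --deltas '[{"claw":-1,"travel":[0,0,0.0015],"angular":[0,0,0]}]'

```text
time_s: 4.62
ee_pos: [566.4, 200.9, 31.1]
orientation: [0.0, -0.056, 0.998, 0.001]
contact_force: [-1.5, -0.3, 5.2]
finger_gap: 0.1
```

Emit:
send_rows --deltas '[{"claw":-1,"travel":[0,0,0.0015],"angular":[0,0,0]}]'

```text
time_s: 4.7
ee_pos: [566.8, 201.0, 30.2]
orientation: [0.001, -0.056, 0.998, 0.001]
contact_force: [-1.0, -0.3, 5.3]
finger_gap: 0.1
```

Emit:
send_rows --deltas '[{"claw":-1,"travel":[0,0,0.0015],"angular":[0,0,0]}]'

```text
time_s: 4.78
ee_pos: [567.1, 201.2, 29.3]
orientation: [0.001, -0.056, 0.998, 0.002]
contact_force: [-2.9, -0.4, 8.6]
finger_gap: 0.1
```

Emit:
send_rows --deltas '[{"claw":-1,"travel":[0,0,0.0015],"angular":[0,0,0]}]'

```text
time_s: 4.87
ee_pos: [567.4, 201.2, 29.0]
orientation: [0.001, -0.056, 0.998, 0.002]
contact_force: [-3.9, -2.7, 12.3]
finger_gap: 0.2
```

BL gives: it went from 33.3 to 29.0 mm at about 5 N, then firmed up at 12 N. I'll press the other two as asked, but check the jar and stamp clearance first.

Emit:
send_rows --deltas '[{"claw":-1,"travel":[0.001,-0.001,-0.01],"angular":[0,0,0]},{"claw":-1,"travel":[0,0,-0.02],"angular":[0,0,0]},{"claw":-1,"travel":[0,0,-0.02],"angular":[0,0,0]},{"claw":-1,"travel":[0,-0.02,-0.002],"angular":[0,0,0]},{"claw":-1,"travel":[0,-0.038,0],"angular":[0,0,0]}]'

```text
time_s: 5.28
ee_pos: [570.5, 151.1, 82.6]
orientation: [0.0, -0.063, 0.998, 0.004]
contact_force: [0.9, -0.8, -0.8]
finger_gap: -0.1
```

```bash
python3 -c "
from h import *
go(*L['BR'],80)
print(plane('side',(214,153),64),plane('scene',(279,164),64),plane('side',(253,152),55),plane('scene',(310,183),55))"
```

```text
travel [ 0.0024 -0.1628  0.0014] ang [0.0025 0.0004 0.0051] F [ 0.9428 -0.7817 -0.7961] [570.5353 151.1339  82.6427] 5.2833 [-0.497   0.3114  0.2321  1.7842 -0.0898  1.0532  1.4648]
[ 570.2708 -105.1225   64.    ] [ 564.4538 -100.0488   64.    ] [461.4391 -98.7055  55.    ] [ 459.0271 -101.0865   55.    ]
```

Emit:
send_rows --deltas '[{"claw":-1,"travel":[0.002,-0.038,0],"angular":[0.002,0,0.005]},{"claw":-1,"travel":[0,-0.038,0],"angular":[0,0,0]},{"claw":-1,"travel":[0,-0.035,0],"angular":[0,0,0]},{"claw":-1,"travel":[0,-0.018,0],"angular":[0,0,0]},{"claw":-1,"travel":[0,-0.005,0],"angular":[0,0,0]}]'

```text
time_s: 5.7
ee_pos: [585.0, 6.2, 84.9]
orientation: [0.003, -0.053, 0.999, -0.0]
contact_force: [1.6, -0.6, -1.0]
finger_gap: -0.2
```

Emit:
send_rows --deltas '[{"claw":-1,"travel":[0,0,0],"angular":[0,0,0]},{"claw":-1,"travel":[0,0,0],"angular":[0,0,0]}]'

```text
time_s: 5.87
ee_pos: [584.9, 4.6, 85.1]
orientation: [0.003, -0.051, 0.999, -0.0]
contact_force: [0.2, 0.6, 0.7]
finger_gap: 0.1
```

```bash
python3 -c "
from h import *
go(*L['BR'],38)"
```

```text
travel [-0.0017 -0.0155  0.0471] ang [-0.0004  0.002  -0.0026] F [0.1752 0.5983 0.657 ] [584.9267   4.6037  85.0862] 5.8667 [-0.3209  0.2995  0.3117  1.8016 -0.1036  1.0501  1.7008]
```

Emit:
send_rows --deltas '[{"claw":-1,"travel":[-0.001,-0.011,0.006],"angular":[0,0.002,-0.002]},{"claw":-1,"travel":[0,-0.003,0.013],"angular":[0,0,0]},{"claw":-1,"travel":[0,0,0.013],"angular":[0,0,0]},{"claw":-1,"travel":[0,0,0.005],"angular":[0,0,0]},{"claw":-1,"travel":[0,0,0],"angular":[0,0,0]}]'

```text
time_s: 6.28
ee_pos: [587.4, 1.9, 45.3]
orientation: [0.0, -0.06, 0.998, 0.002]
contact_force: [-0.3, -0.2, 0.0]
finger_gap: -0.2
```

```bash
python3 -c "
from h import *
go(*L['BR'],36)"
```

```text
travel [ 0.0004 -0.0127  0.0092] ang [0.0013 0.0001 0.0034] F [-0.2645 -0.1782  0.0074] [587.3936   1.9307  45.2821] 6.2833 [-0.3017  0.3562  0.3023  1.8193 -0.1297  0.9848  1.7452]
```

Emit:
send_rows --deltas '[{"claw":-1,"travel":[0,-0.01,0],"angular":[0.001,0,0.003]},{"claw":-1,"travel":[0,-0.006,0.003],"angular":[0,0,0]},{"claw":-1,"travel":[0,0,0.003],"angular":[0,0,0]},{"claw":-1,"travel":[0,0,0.002],"angular":[0,0,0]}]'

```text
time_s: 6.62
ee_pos: [589.5, -11.7, 36.7]
orientation: [0.0, -0.057, 0.998, 0.001]
contact_force: [0.2, 0.1, -0.8]
finger_gap: -0.2
```

```bash
python3 -c "
from h import *
go(*L['BR'],36)"
```

```text
travel [0.0009 0.0011 0.0007] ang [0.0005 0.0002 0.0016] F [ 0.2063  0.0667 -0.8174] [589.5282 -11.6911  36.7086] 6.6167 [-0.2832  0.3717  0.3075  1.8196 -0.1358  0.9702  1.7666]
```

Emit:
send_rows --deltas '[{"claw":-1,"travel":[0.0005,0,0.0015],"angular":[0,0,0]},{"claw":-1,"travel":[0,0,0.001],"angular":[0,0,0]},{"claw":-1,"travel":[0,0,0.001],"angular":[0,0,0]}]'

```text
time_s: 6.87
ee_pos: [589.5, -12.1, 34.3]
orientation: [0.001, -0.057, 0.998, 0.001]
contact_force: [-3.2, 0.0, 8.9]
finger_gap: 0.4
```

Emit:
send_rows --deltas '[{"claw":-1,"travel":[0,0,0.001],"angular":[0,0,0]}]'

```text
time_s: 6.95
ee_pos: [589.6, -12.0, 34.4]
orientation: [0.001, -0.057, 0.998, 0.001]
contact_force: [-3.1, 0.2, 6.9]
finger_gap: -0.2
```

Emit:
send_rows --deltas '[{"claw":-1,"travel":[0,0,0.0015],"angular":[0,0,0]}]'

```text
time_s: 7.03
ee_pos: [589.7, -12.0, 34.2]
orientation: [0.001, -0.057, 0.998, 0.002]
contact_force: [-3.4, 0.4, 10.6]
finger_gap: 0.0
```

Emit:
send_rows --deltas '[{"claw":-1,"travel":[0,0,0.0015],"angular":[0,0,0]}]'

```text
time_s: 7.12
ee_pos: [589.8, -12.0, 34.2]
orientation: [0.001, -0.056, 0.998, 0.002]
contact_force: [-4.5, -0.8, 9.9]
finger_gap: -0.1
```

Emit:
send_rows --deltas '[{"claw":-1,"travel":[0,0,0.002],"angular":[0,0,0]}]'

```text
time_s: 7.2
ee_pos: [590.1, -11.9, 34.1]
orientation: [0.001, -0.057, 0.998, 0.002]
contact_force: [-6.3, 0.2, 13.1]
finger_gap: -0.1
```

BR is firm (34.3 to 34.1 mm under up to 13 N). On to FR.

Emit:
send_rows --deltas '[{"claw":-1,"travel":[0,0,-0.012],"angular":[0,0,0]},{"claw":-1,"travel":[0.01,0,-0.012],"angular":[0,0,0]},{"claw":-1,"travel":[0.034,0,0],"angular":[0,0,0]},{"claw":-1,"travel":[0.034,0,0],"angular":[0,0,0]},{"claw":-1,"travel":[0.022,0,0],"angular":[0,0,0]}]'

```text
time_s: 7.62
ee_pos: [494.0, -22.4, 60.5]
orientation: [0.005, -0.058, 0.998, 0.002]
contact_force: [0.5, 0.5, 0.7]
finger_gap: -0.1
```

Emit:
send_rows --deltas '[{"claw":-1,"travel":[0.004,0,0],"angular":[0,0,0]},{"claw":-1,"travel":[0,0,0],"angular":[0,0,0]}]'

```text
time_s: 7.78
ee_pos: [485.8, -23.3, 60.5]
orientation: [0.004, -0.057, 0.998, 0.003]
contact_force: [1.1, -0.1, 0.0]
finger_gap: -0.2
```

```bash
python3 -c "
from h import *
go(*L['FR'],38)"
```

```text
travel [0.0067 0.0018 0.0224] ang [0.0015 0.0029 0.0015] F [ 1.0555 -0.062   0.0366] [485.7932 -23.2754  60.4746] 7.7833 [-0.3095  0.1297  0.3259  2.0573 -0.058   0.9537  1.7318]
```

Emit:
send_rows --deltas '[{"claw":-1,"travel":[0.005,0.001,0.007],"angular":[0.0015,0.003,0.0015]},{"claw":-1,"travel":[0,0,0.007],"angular":[0,0,0]},{"claw":-1,"travel":[0,0,0.005],"angular":[0,0,0]},{"claw":-1,"travel":[0,0,0.002],"angular":[0,0,0]},{"claw":-1,"travel":[0,0,0],"angular":[0,0,0]}]'

```text
time_s: 8.2
ee_pos: [485.1, -21.9, 37.8]
orientation: [0.001, -0.055, 0.998, -0.001]
contact_force: [-0.3, 0.2, 0.5]
finger_gap: -0.2
```

```bash
python3 -c "
from h import *
go(*L['FR'],36)"
```

```text
travel [0.0059 0.0005 0.0017] ang [-0.0005  0.0009  0.0003] F [-0.2634  0.1944  0.4936] [485.0576 -21.9289  37.7553] 8.2 [-0.3108  0.1664  0.3222  2.0718 -0.0651  0.9099  1.7279]
```

Emit:
send_rows --deltas '[{"claw":-1,"travel":[0.006,0,0],"angular":[0,0.001,0]},{"claw":-1,"travel":[0.001,0,0.001],"angular":[0,0,0]},{"claw":-1,"travel":[0,0,0.0015],"angular":[0,0,0]},{"claw":-1,"travel":[0,0,0.001],"angular":[0,0,0]}]'

```text
time_s: 8.53
ee_pos: [478.5, -22.9, 33.9]
orientation: [-0.001, -0.055, 0.998, -0.001]
contact_force: [-3.2, -0.0, 10.5]
finger_gap: 0.0
```

Emit:
send_rows --deltas '[{"claw":-1,"travel":[0,0,0.001],"angular":[0,0,0]}]'

```text
time_s: 8.62
ee_pos: [478.6, -22.9, 33.9]
orientation: [-0.001, -0.055, 0.998, -0.001]
contact_force: [-4.7, -0.6, 12.7]
finger_gap: -0.2
```

Emit:
send_rows --deltas '[{"claw":-1,"travel":[0,0,0.001],"angular":[0,0,0]}]'

```text
time_s: 8.7
ee_pos: [478.6, -22.9, 33.9]
orientation: [-0.001, -0.055, 0.998, -0.001]
contact_force: [-4.5, -0.8, 11.0]
finger_gap: -0.1
```

Emit:
send_rows --deltas '[{"claw":-1,"travel":[0,0,0.001],"angular":[0,0,0]}]'

```text
time_s: 8.78
ee_pos: [478.6, -22.8, 34.0]
orientation: [-0.001, -0.055, 0.998, -0.0]
contact_force: [-3.8, -0.8, 8.3]
finger_gap: 0.0
```

Emit:
send_rows --deltas '[{"claw":-1,"travel":[0,0,0.0015],"angular":[0,0,0]}]'

```text
time_s: 8.87
ee_pos: [478.7, -22.9, 33.8]
orientation: [-0.001, -0.055, 0.998, -0.0]
contact_force: [-4.5, -0.1, 13.7]
finger_gap: 0.1
```

Emit:
send_rows --deltas '[{"claw":-1,"travel":[0,0,0.0015],"angular":[0,0,0]}]'

```text
time_s: 8.95
ee_pos: [478.7, -22.9, 33.7]
orientation: [-0.001, -0.055, 0.998, 0.0]
contact_force: [-5.5, -0.5, 13.5]
finger_gap: 0.1
```

FR is firm too (33.9 to 33.7 mm). The slack wedge is the back left one. Heading to a point in front of its tab.

Emit:
send_rows --deltas '[{"claw":-1,"travel":[0,0,-0.015],"angular":[0,0,0]},{"claw":-1,"travel":[0,0,-0.02],"angular":[0,0,0]},{"claw":-1,"travel":[0,0,-0.015],"angular":[0,0,0]},{"claw":-1,"travel":[-0.006,0.03,0],"angular":[0,0,0]},{"claw":-1,"travel":[-0.009,0.038,0],"angular":[0,0,0]}]'

```text
time_s: 9.37
ee_pos: [486.7, 38.8, 87.1]
orientation: [-0.001, -0.047, 0.999, -0.001]
contact_force: [1.2, 0.6, -0.6]
finger_gap: 0.0
```

Emit:
send_rows --deltas '[{"claw":-1,"travel":[-0.009,0.038,0],"angular":[0,0,0]},{"claw":-1,"travel":[-0.009,0.038,0],"angular":[0,0,0]},{"claw":-1,"travel":[-0.009,0.035,0],"angular":[0,0,0]},{"claw":-1,"travel":[-0.003,0.01,0],"angular":[0,0,0]},{"claw":-1,"travel":[0,0,0],"angular":[0,0,0]}]'

```text
time_s: 9.78
ee_pos: [507.2, 175.7, 89.6]
orientation: [0.003, -0.05, 0.999, 0.002]
contact_force: [0.6, -0.2, 0.2]
finger_gap: -0.0
```

```bash
python3 -c "
from h import *
go(506.4,193.2,60)"
```

```text
travel [-0.0008  0.0174  0.0297] ang [ 0.0013  0.0019 -0.0029] F [ 0.5778 -0.1852  0.1906] [507.1521 175.6562  89.6255] 9.7833 [-0.5364  0.1936  0.1708  1.9103 -0.0407  1.0341  1.3226]
```

Emit:
send_rows --deltas '[{"claw":-1,"travel":[-0.001,0.01,0.005],"angular":[0.0013,0.002,-0.003]},{"claw":-1,"travel":[0,0.004,0.008],"angular":[0,0,0]},{"claw":-1,"travel":[0,0,0.008],"angular":[0,0,0]},{"claw":-1,"travel":[0,0,0.004],"angular":[0,0,0]},{"claw":-1,"travel":[0,0,0],"angular":[0,0,0]}]'

```text
time_s: 10.2
ee_pos: [506.3, 186.1, 61.3]
orientation: [-0.001, -0.053, 0.999, -0.002]
contact_force: [-0.5, 0.0, -0.3]
finger_gap: 0.2
```

```bash
python3 -c "
from h import *
import cv2
go(506.4,193.2,12)
im=env.snapshot('side')[168:270,195:297];cv2.imwrite('pics/s2.png',cv2.resize(im[...,::-1],(600,600),interpolation=cv2.INTER_CUBIC))"
```

```text
travel [-0.001   0.0072  0.0493] ang [-0.001  -0.0009 -0.0009] F [-0.4618  0.0255 -0.2536] [506.2811 186.0622  61.3369] 10.2 [-0.5477  0.2403  0.1619  1.9183 -0.0433  0.9899  1.3107]
```

View pics/s2.png

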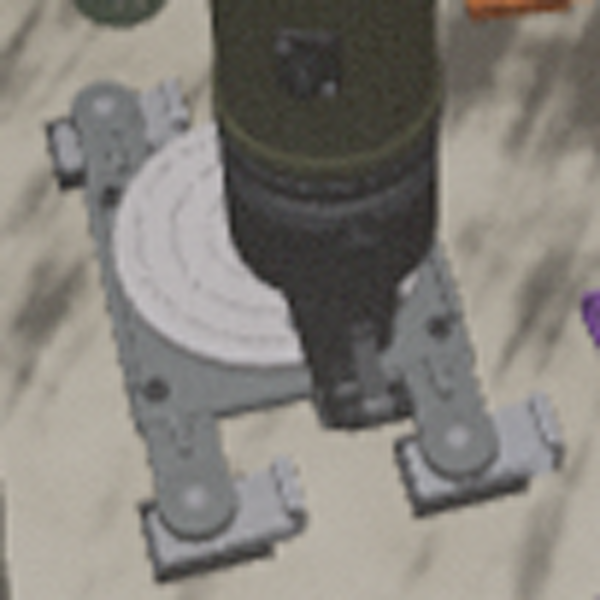

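The picture shows the fingers in the gap between the FL and BL shoes, at about (365,420). The left-hand lugs look displaced a pixel or so from before, so I'll quantify that.

```bash
python3 - <<'E'
from h import *
import cv2
a=cv2.imread('pics/side0.png');b=np.mean([env.snapshot('side')[...,::-1].astype(float) for _ in range(4)],0).astype(np.uint8)
cv2.imwrite('pics/side1full.png',b)
f=lambda s:np.array(s)/5.882+[195,168]
for n,p in dict(FL=(462,432),BL=(202,500),BR=(100,108),hole=(157,390),holeF=(438,323),jar=(118,-60),shoeBLcorner=(160,550)).items():
    u=np.round(f(p)).astype(int);r=6
    t=a[u[1]-r:u[1]+r+1,u[0]-r:u[0]+r+1];w=b[u[1]-r-5:u[1]+r+6,u[0]-r-5:u[0]+r+6]
    k=8;m=cv2.matchTemplate(cv2.resize(w,None,fx=k,fy=k,interpolation=2),cv2.resize(t,None,fx=k,fy=k,interpolation=2),cv2.TM_CCOEFF_NORMED)
    _,v,_,l=cv2.minMaxLoc(m);d=np.array(l)/k-5
    print(n,d,v,(plane('side',u+d,30)-plane('side',u,30))[:2])
print(env.state()['time_s'])
E
```

```text
FL [-0.5   0.75] 0.9538360834121704 [1.5896 1.8695]
BL [-1.   -0.25] 0.9712632894515991 [ 2.2687 -1.0782]
BR [ 1.    -0.875] 0.9776185154914856 [-2.9542 -2.6034]
hole [-0.5  -0.25] 0.9332854747772217 [ 1.1398 -0.9343]
holeF [0.  0.5] 0.9504185914993286 [0.2706 1.4845]
jar [0. 0.] 0.9689456224441528 [0. 0.]
shoeBLcorner [-0.125  0.   ] 0.9801649451255798 [ 0.2887 -0.0498]
10.45
```

The table has turned about 1.4° clockwise about its centre: BL moved +2.3 mm and BR −3 mm in x. The shoes and jar haven't moved. The cause is fingertip drag during the presses. I'll push the wedge, then correct the turn.

Emit:
send_rows --deltas '[{"claw":-1,"travel":[-0.001,0.009,0.004],"angular":[-0.001,-0.001,-0.001]},{"claw":-1,"travel":[0,0.002,0.012],"angular":[0,0,0]},{"claw":-1,"travel":[0,0,0.012],"angular":[0,0,0]},{"claw":-1,"travel":[0,0,0.006],"angular":[0,0,0]},{"claw":-1,"travel":[0,0,0],"angular":[0,0,0]}]'

```text
time_s: 10.87
ee_pos: [508.7, 200.9, 27.9]
orientation: [0.004, -0.055, 0.998, 0.002]
contact_force: [-0.6, 0.2, -0.5]
finger_gap: -0.0
```

```bash
python3 -c "
from h import *
go(506.4,193.2,12)"
```

```text
travel [ 0.0033 -0.0075  0.0158] ang [0.0013 0.0025 0.0005] F [-0.5935  0.1957 -0.4678] [508.6869 200.9314  27.8865] 10.8667 [-0.5565  0.2909  0.15    1.9331 -0.0561  0.9127  1.3029]
```

Emit:
send_rows --deltas '[{"claw":-1,"travel":[0.002,-0.006,0.004],"angular":[0.001,0.0025,0]},{"claw":-1,"travel":[0,-0.001,0.005],"angular":[0,0,0]},{"claw":-1,"travel":[0,0,0.003],"angular":[0,0,0]},{"claw":-1,"travel":[0,0,0],"angular":[0,0,0]}]'

```text
time_s: 11.2
ee_pos: [507.0, 193.0, 14.1]
orientation: [-0.001, -0.056, 0.998, -0.0]
contact_force: [0.2, 0.8, -0.1]
finger_gap: -0.1
```

```bash
python3 -c "
from h import *
go(512,194.0,12)"
```

```text
travel [-0.0051  0.0004  0.0021] ang [-0.     -0.0006  0.0006] F [ 0.2344  0.7896 -0.0552] [507.0091 193.0095  14.0943] 11.2 [-0.5466  0.3095  0.1522  1.9428 -0.0599  0.8953  1.318 ]
```

Emit:
send_rows --deltas '[{"claw":-1,"travel":[-0.004,0,0.001],"angular":[0,0,0]},{"claw":-1,"travel":[-0.003,0,0],"angular":[0,0,0]}]'

```text
time_s: 11.37
ee_pos: [514.1, 193.6, 13.1]
orientation: [-0.001, -0.055, 0.998, -0.0]
contact_force: [1.0, -0.5, -0.3]
finger_gap: -0.0
```

Emit:
send_rows --deltas '[{"claw":-1,"travel":[-0.002,0,0],"angular":[0,0,0]},{"claw":-1,"travel":[-0.002,0,0],"angular":[0,0,0]}]'

```text
time_s: 11.53
ee_pos: [518.2, 194.1, 13.3]
orientation: [-0.002, -0.055, 0.998, -0.0]
contact_force: [-3.2, 0.3, 0.2]
finger_gap: 0.3
```

Emit:
send_rows --deltas '[{"claw":-1,"travel":[-0.002,0,0],"angular":[0,0,0]},{"claw":-1,"travel":[-0.002,0,0],"angular":[0,0,0]}]'

```text
time_s: 11.7
ee_pos: [521.5, 194.5, 13.3]
orientation: [-0.003, -0.055, 0.998, -0.0]
contact_force: [-1.9, -1.2, 1.2]
finger_gap: 0.1
```

Emit:
send_rows --deltas '[{"claw":-1,"travel":[-0.002,0,0],"angular":[0,0,0]},{"claw":-1,"travel":[-0.002,0,0],"angular":[0,0,0]}]'

```text
time_s: 11.87
ee_pos: [525.2, 194.9, 13.3]
orientation: [-0.004, -0.056, 0.998, -0.0]
contact_force: [-2.0, -1.0, 0.8]
finger_gap: -0.1
```

Emit:
send_rows --deltas '[{"claw":-1,"travel":[-0.002,0,0],"angular":[0,0,0]},{"claw":-1,"travel":[-0.002,0,0],"angular":[0,0,0]}]'

```text
time_s: 12.03
ee_pos: [529.4, 195.4, 13.3]
orientation: [-0.004, -0.056, 0.998, -0.0]
contact_force: [-3.3, -1.0, 1.0]
finger_gap: -0.2
```

Emit:
send_rows --deltas '[{"claw":-1,"travel":[-0.0015,0,0],"angular":[0,0.001,0]}]'

```text
time_s: 12.12
ee_pos: [530.5, 195.5, 13.3]
orientation: [-0.006, -0.056, 0.998, -0.001]
contact_force: [-7.5, -1.0, 5.9]
finger_gap: 0.0
```

Emit:
send_rows --deltas '[{"claw":-1,"travel":[-0.0015,0,0],"angular":[0,0,0]}]'

```text
time_s: 12.2
ee_pos: [530.5, 195.5, 13.2]
orientation: [-0.008, -0.056, 0.998, -0.001]
contact_force: [-9.7, -1.4, 7.7]
finger_gap: 0.2
```

Emit:
send_rows --deltas '[{"claw":-1,"travel":[-0.002,0,0],"angular":[0,0,0]}]'

```text
time_s: 12.28
ee_pos: [530.5, 195.6, 12.9]
orientation: [-0.011, -0.056, 0.998, -0.001]
contact_force: [-9.0, -1.5, 7.5]
finger_gap: 0.2
```

Emit:
send_rows --deltas '[{"claw":-1,"travel":[-0.002,0,0],"angular":[0,0,0]}]'

```text
time_s: 12.37
ee_pos: [530.4, 195.6, 12.7]
orientation: [-0.013, -0.056, 0.998, -0.002]
contact_force: [-8.0, -2.5, 6.0]
finger_gap: -0.1
```

Emit:
send_rows --deltas '[{"claw":-1,"travel":[-0.003,0,0],"angular":[0,0,0]}]'

```text
time_s: 12.45
ee_pos: [530.3, 195.6, 12.4]
orientation: [-0.017, -0.056, 0.998, -0.002]
contact_force: [-11.1, -2.2, 9.8]
finger_gap: 0.3
```

```bash
python3 -c "
from h import *
go(530.5,195.6,13)"
```

```text
travel [-0.0001 -0.     -0.0006] ang [-0.0008 -0.0106  0.0009] F [-11.066   -2.2218   9.7533] [530.3398 195.6109  12.3869] 12.45 [-0.5267  0.3733  0.1534  1.8602 -0.0769  0.9464  1.3462]
```

Emit:
send_rows --deltas '[{"claw":-1,"travel":[-0.004,0,-0.001],"angular":[0,-0.012,0]}]'

```text
time_s: 12.53
ee_pos: [530.7, 195.6, 12.2]
orientation: [-0.003, -0.056, 0.998, -0.002]
contact_force: [-11.3, -1.5, 2.9]
finger_gap: -0.3
```

Emit:
send_rows --deltas '[{"claw":-1,"travel":[-0.005,0,-0.001],"angular":[0,-0.012,0]}]'

```text
time_s: 12.62
ee_pos: [530.9, 195.7, 11.7]
orientation: [0.011, -0.056, 0.998, -0.002]
contact_force: [-14.9, -2.8, 8.1]
finger_gap: -0.2
```

Emit:
send_rows --deltas '[{"claw":-1,"travel":[-0.006,0,-0.001],"angular":[0,-0.006,0]}]'

```text
time_s: 12.7
ee_pos: [531.0, 195.7, 11.4]
orientation: [0.015, -0.057, 0.998, -0.002]
contact_force: [-18.3, -3.0, 12.3]
finger_gap: -0.1
```

The wedge is firm against its stop at 18 N. I'll back off, rise clear and look.

Emit:
send_rows --deltas '[{"claw":-1,"travel":[0.008,0,0],"angular":[0,0.005,0]},{"claw":-1,"travel":[0.006,0,0],"angular":[0,0.004,0]},{"claw":-1,"travel":[0,0,-0.012],"angular":[0,0,0]},{"claw":-1,"travel":[0,0,-0.025],"angular":[0,0,0]},{"claw":-1,"travel":[0,0,-0.015],"angular":[0,0,0]}]'

```text
time_s: 13.12
ee_pos: [515.9, 193.9, 62.8]
orientation: [-0.0, -0.057, 0.998, -0.004]
contact_force: [0.6, 0.3, 0.3]
finger_gap: 0.0
```

```bash
cat >> h.py <<'E'
import cv2
def shift(new):
    a=cv2.imread('pics/side0.png');b=np.mean([env.snapshot('side')[...,::-1].astype(float) for _ in range(4)],0).astype(np.uint8)
    cv2.imwrite('pics/'+new,b);f=lambda s:np.array(s)/5.882+[195,168]
    for n,p in dict(FL=(462,432),BL=(202,500),BR=(100,108),FR=(331,60),hole=(157,390),holeF=(438,323),jar=(118,-60),shoeBL=(160,550)).items():
        u=np.round(f(p)).astype(int);r=6
        t=a[u[1]-r:u[1]+r+1,u[0]-r:u[0]+r+1];w=b[u[1]-r-5:u[1]+r+6,u[0]-r-5:u[0]+r+6]
        k=8;m=cv2.matchTemplate(cv2.resize(w,None,fx=k,fy=k,interpolation=2),cv2.resize(t,None,fx=k,fy=k,interpolation=2),cv2.TM_CCOEFF_NORMED)
        _,v,_,l=cv2.minMaxLoc(m);d=np.array(l)/k-5
        print(n,d,round(v,3),(plane('side',u+d,30)-plane('side',u,30))[:2])
E
python3 -c "
from h import *
go(*L['BL'],60)
shift('s3.png')
b=cv2.imread('pics/s3.png')[168:270,195:297];cv2.imwrite('pics/s3c.png',cv2.resize(b,(600,600),interpolation=2))"
```

```text
travel [-0.0504  0.0001  0.0027] ang [-0.0024 -0.0004  0.0014] F [0.6302 0.2861 0.2671] [515.8987 193.9231  62.8075] 13.1167 [-0.5543  0.2608  0.1606  1.8892 -0.0407  0.9985  1.3077]
FL [-0.5   0.75] 0.956 [1.5896 1.8695]
BL [-1.   -0.25] 0.959 [ 2.2687 -1.0782]
BR [ 1.    -0.875] 0.977 [-2.9542 -2.6034]
FR [0.375 1.625] 0.265 [-0.1275  5.9785]
hole [-0.5  -0.25] 0.929 [ 1.1398 -0.9343]
holeF [0.    0.625] 0.964 [0.3382 1.8552]
jar [0. 0.] 0.968 [0. 0.]
shoeBL [-0.5    0.125] 0.851 [1.189  0.1271]
```

View pics/s3c.png

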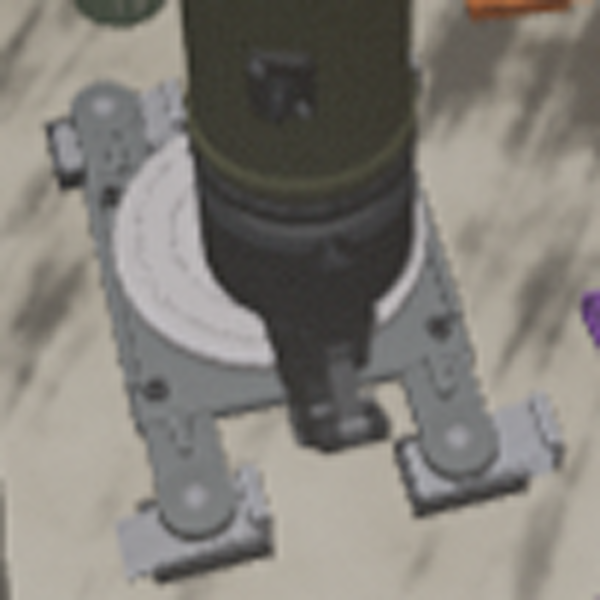

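The wedge tab is now flush with the shoe at about (250,490), and its tail shows at the back. The push didn't move the table. The turn stays at about 1.4°; nudging it back risks dragging the seated wedge out, so I'll leave it. Now the check press on BL, now near (568,199).

Emit:
send_rows --deltas '[{"claw":-1,"travel":[-0.02,0,0],"angular":[-0.002,0,0.001]},{"claw":-1,"travel":[-0.02,0,0.003],"angular":[0,0,0]},{"claw":-1,"travel":[-0.008,0,0.007],"angular":[0,0,0]},{"claw":-1,"travel":[0,0,0.007],"angular":[0,0,0]},{"claw":-1,"travel":[0,0,0.002],"angular":[0,0,0]}]'

```text
time_s: 13.73
ee_pos: [562.5, 198.5, 37.3]
orientation: [-0.003, -0.055, 0.998, -0.001]
contact_force: [-0.2, 0.2, 0.2]
finger_gap: 0.1
```

Emit:
send_rows --deltas '[{"claw":-1,"travel":[0,0,0],"angular":[0,0,0]}]'

```text
time_s: 13.82
ee_pos: [561.0, 197.9, 35.6]
orientation: [-0.004, -0.055, 0.998, -0.002]
contact_force: [-0.7, -0.2, -0.6]
finger_gap: 0.0
```

```bash
python3 -c "
from h import *
go(567.5,199,38)"
```

```text
travel [-0.0065  0.0003 -0.0025] ang [-0.0011 -0.0029  0.0004] F [-0.7268 -0.168  -0.624 ] [561.0374 197.9355  35.553 ] 13.8167 [-0.5224  0.3815  0.165   1.7932 -0.0724  0.9825  1.353 ]
```

Emit:
send_rows --deltas '[{"claw":-1,"travel":[-0.005,0,-0.003],"angular":[-0.001,-0.003,0]},{"claw":-1,"travel":[-0.002,0,-0.0005],"angular":[0,0,0]},{"claw":-1,"travel":[0,0,0],"angular":[0,0,0]}]'

```text
time_s: 14.07
ee_pos: [565.6, 198.5, 37.7]
orientation: [-0.002, -0.056, 0.998, -0.0]
contact_force: [0.3, 0.0, 0.2]
finger_gap: -0.3
```

```bash
python3 -c "
from h import *
go(567.5,199,36)"
```

```text
travel [-0.002   0.0003  0.0017] ang [-0.0002 -0.001   0.0007] F [0.3385 0.0424 0.25  ] [565.5772 198.4657  37.7185] 14.0667 [-0.5198  0.3827  0.1653  1.7865 -0.0741  0.9817  1.3573]
```

Emit:
send_rows --deltas '[{"claw":-1,"travel":[-0.001,0,0.0015],"angular":[0,-0.001,0]},{"claw":-1,"travel":[0,0,0.001],"angular":[0,0,0]}]'

```text
time_s: 14.23
ee_pos: [566.8, 198.9, 36.1]
orientation: [0.001, -0.056, 0.998, -0.0]
contact_force: [0.5, -0.3, 0.9]
finger_gap: -0.4
```

Emit:
send_rows --deltas '[{"claw":-1,"travel":[0,0,0.001],"angular":[0,0,0]}]'

```text
time_s: 14.32
ee_pos: [566.9, 199.1, 35.3]
orientation: [0.001, -0.056, 0.998, 0.0]
contact_force: [-0.6, 0.5, 0.3]
finger_gap: 0.1
```

Emit:
send_rows --deltas '[{"claw":-1,"travel":[0.0003,0,0.001],"angular":[0,0,0]}]'

```text
time_s: 14.4
ee_pos: [566.6, 199.1, 34.5]
orientation: [0.001, -0.056, 0.998, 0.0]
contact_force: [-0.3, -0.8, -0.9]
finger_gap: 0.3
```

Emit:
send_rows --deltas '[{"claw":-1,"travel":[0.0003,0,0.001],"angular":[0,0,0]}]'

```text
time_s: 14.48
ee_pos: [566.4, 199.2, 33.5]
orientation: [0.001, -0.056, 0.998, 0.0]
contact_force: [-0.7, -0.4, 3.2]
finger_gap: -0.3
```

Emit:
send_rows --deltas '[{"claw":-1,"travel":[0.0003,0,0.0015],"angular":[0,0,0]}]'

```text
time_s: 14.57
ee_pos: [566.6, 199.2, 33.0]
orientation: [0.002, -0.056, 0.998, 0.0]
contact_force: [-2.1, -2.2, 11.8]
finger_gap: 0.2
```

Emit:
send_rows --deltas '[{"claw":-1,"travel":[0.0003,0,0.0015],"angular":[0,0,0]}]'

```text
time_s: 14.65
ee_pos: [566.7, 199.2, 33.0]
orientation: [0.002, -0.056, 0.998, 0.001]
contact_force: [-4.8, -2.0, 11.8]
finger_gap: -0.3
```

BL is firm now: it holds 33.0 mm at 12 N. One more push, then lift clear.

Emit:
send_rows --deltas '[{"claw":-1,"travel":[0.0003,0,0.002],"angular":[0,0,0]}]'

```text
time_s: 14.73
ee_pos: [566.8, 199.2, 32.9]
orientation: [0.002, -0.056, 0.998, 0.001]
contact_force: [-4.7, -2.1, 14.7]
finger_gap: -0.3
```

Emit:
send_rows --deltas '[{"claw":-1,"travel":[0,0,-0.012],"angular":[0,0,0]},{"claw":-1,"travel":[0,0,-0.03],"angular":[0,0,0]},{"claw":-1,"travel":[0,0,-0.04],"angular":[0,0,0]},{"claw":-1,"travel":[0,0,-0.03],"angular":[0,0,0]},{"claw":-1,"travel":[0,0,0],"angular":[0,0,0]}]'

```text
time_s: 15.15
ee_pos: [564.1, 198.2, 147.1]
orientation: [-0.0, -0.056, 0.998, -0.0]
contact_force: [0.3, 0.2, 0.8]
finger_gap: -0.1
```

```bash
python3 -c "
from h import *
shift('s4.png');print(env.state()['ee_pos'],env.state()['contact_force'])
b=cv2.imread('pics/s4.png')[140:270,180:310];cv2.imwrite('pics/s4c.png',cv2.resize(b,(600,600),interpolation=2))"
```

```text
FL [-0.5   0.75] 0.954 [1.5896 1.8695]
BL [-1.   -0.25] 0.958 [ 2.2687 -1.0782]
BR [5.    3.625] 0.729 [-12.1402  14.9458]
FR [ 1.125 -0.125] 0.977 [-3.1193  0.0893]
hole [-0.375  0.25 ] 0.839 [0.9876 0.5646]
holeF [0.    0.625] 0.967 [0.3382 1.8552]
jar [-2.125 -5.   ] 0.231 [  4.2154 -21.0439]
shoeBL [-0.5  0. ] 0.849 [ 1.1548 -0.1991]
[559.8537 196.7456 139.3223] [-0.8421 -0.4812 -0.2082]
```

View pics/s4c.png

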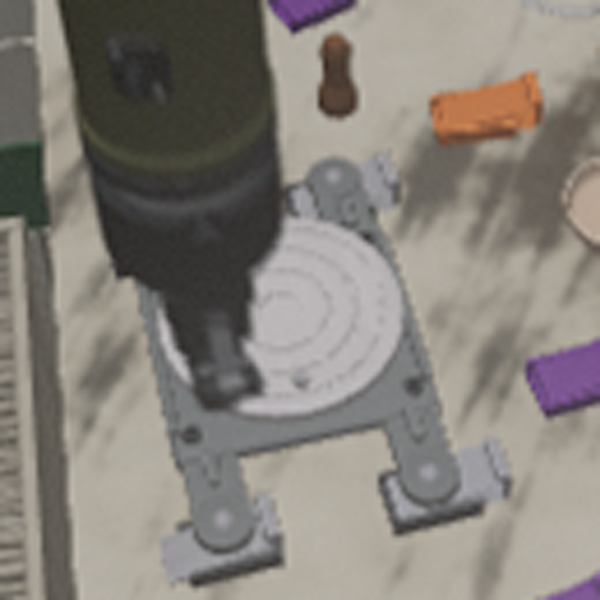

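The picture shows the BL tab flush with its shoe at about (265,530) and the fingers clear above the table. The FL and FR tabs are still out and the stamp is standing. BR and the jar are hidden behind the arm in this view, but the jar hadn't moved in the last unobstructed one.

```bash
python3 -c "
from cell import env
print(env.finish_job())"
```

```text
the job is handed in; nothing more can be done
None
```

The back-left lug was the slack one; its wedge is now fully home and the lug stands firm, but the turntable turned about 1.4° along the way. I handed the job in at about 15 s of the 61 s allowed.

| Lug, in press order | Result | TCP height under load |
|---|---|---|
| Front left | firm | 33.0 to 32.6 mm at 11–17 N |
| Back left | gave about 4 mm | 33.3 to 29.0 mm, giving at about 5 N |
| Back right | firm | 34.3 to 34.1 mm at up to 13 N |
| Front right | firm | 33.9 to 33.7 mm at up to 14 N |

- **Wedge:** I pushed the back-left wedge by its tab about 15 mm. It stopped and held at 18 N, and the picture shows the tab flush with the shoe.
- **Check press:** Back left now holds at 33.0 to 32.9 mm under 12–15 N, within the 1.5 mm limit for a firm lug.
- **Turntable shift:** Sideways drag during the first round of presses turned the turntable about 1.4° clockwise. The lugs moved 2 to 4 mm, while the centre moved less than about 1 mm. I left it there, because turning it back could have pulled the seated wedge out. It did not move further after that.
- **Beside the turntable:** The stamp is still standing. The jar had not moved when last seen, but the arm hid it and the back-right lug in the final picture.

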